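# Press a thread plug home with a trigger bar clamp, then release the jaw

### The job

Pump the bar clamp's trigger until its jaw has pressed the plastic plug fully home in the steel coupling, flange flat against the coupling's end, and stop squeezing as soon as you feel it bottom, because the plug cracks if it is squeezed hard. Then press the clamp's release lever and slide the jaw all the way back to its stop, leaving the coupling lying in its V rest so that it can be lifted out. Do not wrench the clamp about, and leave the other fittings where they are.

Things in the scene. Friction and masses are not known exactly. Their poses are not given: they have to be found in the camera images.
- clamp: One-handed trigger bar clamp lying on its side, fixed to the bench on a plywood board 12 mm thick. Origin: on the bench under the bar. x runs along the steel bar (247 mm long, 20 wide, middle 45 mm above the bench) from its tail to the fixed jaw, y points to the handle side, z up. The board covers x -143 to 145, y -98 to 26 mm: below handle and trigger is only bench. The work lies at y = -55 mm.
- fixed_jaw (a point): Centre of the face of the fixed jaw's round rubber pad (36 mm wide) at the head end of the bar; the coupling is pressed against it. The clamp's x axis is the normal of this face.
- bar_stop (a point): Stop pin in the tail of the bar (6 mm thick, seen 10 mm above the bar); the sliding head comes to rest against it when it is fully back (joint head = 0).
- head (a joint): Slide of the clamp's head (76 x 46 x 28 mm housing with moving jaw, pistol grip, trigger, release lever) along the bar, m: 0 = fully back at the stop pin, grows as the jaw advances, 0.0655 with the plug home. It rubs with about 7 N. It can always go forward; a pawl in the bar's teeth (5 mm apart) stops it going back more than a tooth unless the lever is pressed.
- moving_jaw: Moving jaw of the head: arm 18 x 78 x 24 mm pointing to the clamp's -y side, round rubber pad 36 mm wide in front. Origin on the bar's axis inside the housing, 34 mm behind the pad's face; axes as the clamp's.
- jaw_pad (a point): Centre of the face of the moving jaw's pad, the face that pushes the plug towards the fixed jaw.
- grip (a point): Middle of the pistol grip, 70 mm out from the bar's axis, 45 mm above the bench. The grip is a bar 22 mm thick (along x), 112 mm long (along y, out from the bar) and 26 mm high (z 32 to 58 mm over the bench).
- trigger (a joint): Trigger angle, rad: 0 = let go (a spring returns it), 0.36 = fully squeezed. A full squeeze moves the head 5 mm (first third idle; the first squeeze up to 8 mm). Pushed alone at trigger_mid: 6 N free, 10 N while the plug slides in; with the plug home it stops short and each further N adds about 2.4 N at the jaw. The plug cracks at 45 N: some 20 N pushed alone, 15 N squeezed against the grip.
- trigger_mid (a point): Point on the trigger's centre line, 84 mm from its pivot (14 mm past the bar's axis), 45 mm above the bench. The trigger is a bar 13 mm thick, 23 mm high, ending 25 mm beyond this point, on the fixed-jaw side of the grip. Let go, it leans 0.28 rad away from the grip; this point is then 70 mm out from the bar, 51 mm ahead of the grip's point (68 mm over both); fully squeezed, 30 mm further back. Rides on the head.
- lever (a joint): Release lever angle, rad: 0 to 0.28 when let go (it twitches as the pawl clicks over teeth), 0.45 = fully pressed, i.e. swung back towards trigger and grip (clamp's -x). Above 0.3 the pawl is clear and the head slides freely. It needs about 2 N, less than the head's rubbing, so pushing on it further (some 8 N) just slides the head back.
- lever_face (a point): Middle of the front face (towards the fixed jaw) of the release lever's tab, the face to push, 45 mm above the bench. The tab is 8 mm thick, 26 mm long along y (22 to 48 mm out from the bar's axis), 18 mm high; it stands at the front of the housing on the handle side, ahead of the trigger, and turns about its inner end, 20 mm nearer the bar than this point. Rides on the head.
- coupling: Dark steel pipe coupling, a cylinder 48 mm across and 50 mm long (0.4 kg), lying loose in the V rest with its axis along the bar. Origin: its centre; x axis along the coupling towards the fixed jaw. It starts 1 to 4 mm short of the fixed jaw and slides up to it.
- plug (a joint): How far the plug still stands out, in m: 0 = home (flange flat against the coupling's end), starts at 0.007 to 0.011. It sits tight: it slides in under about 8 N at the jaw and stays where it is left.
- plug_face (a point): Centre of the outer face of the white plastic plug's flange (46 mm across, 5 mm thick), which the moving jaw pushes. The plug points into the coupling, towards the fixed jaw.
- elbow: Bystander: dark steel pipe elbow, 53 x 42 x 51 mm, origin at the centre of its foot.
- bushing: Bystander: brass hexagon bushing, 48 mm across, 30 mm high, origin at the centre of its underside.
- nipple: Bystander: steel pipe nipple standing on end, 28 mm across, 52 mm high, origin at the centre of its underside.
Things that resemble listed ones, but are neither listed nor needed, are in the scene too. What is shaped like the coupling but blue or purple is not meant.

How it is judged:
On the way, in this order (a step that is already met when the one before it is completed fails the run):
1. the plug is pressed fully home (within 1.5 mm) by the jaw while the trigger is squeezed (value of joint plug below 0.0015 m and value of joint trigger above 0.05 rad and contact force between moving_jaw and coupling above 2 N), for 0.1 s.
2. the release lever is pressed and the jaw has slid well back from the plug (value of joint lever above 0.3 rad and value of joint head below 0.045 m), for 0.1 s.
At the end, for the whole second after the job is handed in: The plug is home in the coupling (flange within 1.5 mm of its end), the coupling lies at rest in its V rest (within 4 mm sideways, not turned by more than 5 degrees, and within about 11 mm of the fixed jaw), the clamp's head is back within 4 mm of its stop, and trigger and release lever are let go (value of joint head below 0.004 m and value of joint plug below 0.0015 m and x of coupling in the frame of clamp between 0.074 and 0.088 m and y of coupling in the frame of clamp between -0.059 and -0.051 m and z of coupling in the frame of clamp below 0.049 m and angle between the x axis of coupling and the x axis of clamp, either way round below 0.08 rad and linear speed of coupling below 0.01 m/s and velocity of joint head below 0.005 m/s and value of joint trigger below 0.05 rad and value of joint lever below 0.3 rad); the robot touches nothing.
It fails at once if the plug is cracked: the jaw presses on it with more than 45 N (contact force between moving_jaw and coupling above 45 N).
It fails at once if the clamp is wrenched: the fingers load it with more than 150 N (contact force between the fingers and clamp above 150 N).
It fails at once if the elbow is disturbed (moved more than 20 mm) (distance of elbow from where it was at the start of the episode above 0.02 m).
It fails at once if the bushing is disturbed (moved more than 20 mm) (distance of bushing from where it was at the start of the episode above 0.02 m).
It fails at once if the nipple is disturbed (moved more than 20 mm) (distance of nipple from where it was at the start of the episode above 0.02 m).
It also fails if it takes over 54 s, if anything falls off the work surface, if the arm or the gripper's body presses on something with over 40 N, if the wrist force passes 120 N, or if a joint passes its speed limit or range.

### The arm

A 6-joint arm with a two-finger parallel gripper is mounted at the origin on the work surface. World frame = base frame: x ahead of the robot, y to its left, z up, the work surface at z = 0. Lengths are in m, angles in rad, forces in N, time in s.
With the tool pointing down it reaches from about 0.275 to 1 m from the base axis. Payload 8.4 kg.
Tool frame: the origin (TCP) lies on the centre line of the jaws, within the pads' length; the fingertips stand 8 mm ahead of it and the grasp point (between the pads) lies 11 mm behind it (env.tips_ahead is the distance from the TCP to the fingertips, in m); y points along the fingers, x is the direction in which the jaws open and shut, and the axes are right-handed (so a half turn about y gives the same grasp; the last joint's range is limited). The gripper opens to 85 mm and grips with 20 to 120 N. Pads are 22 mm wide; open, the fingers measure 114 mm over their backs; the gripper's body (76 mm by 85 mm) begins 54 mm behind the grasp point. The pads swing forward as they close: fully open they stand 13 mm farther back than shut.
Start: joints at [1.291, 0.353, 1.633, -0, 1.155, -0.002], TCP at [0.171, 0.601, 0.239] pointing down, gripper open.
Joint ranges: [-2.63, 2.63], [-0.92, 2.1], [0.06, 2.66], [-1.3, 4.44], [0, 2.69], [-3.02, 3.02]. Speed limits (rad/s): [2.22, 2.22, 2.79, 3.14, 3.14, 3.14].

### API

Orientations are given as a unit quaternion [w, x, y, z].
In Python, from station import telemetry, optics, env gives the robot as it stands. The module is installed in compiled form; this text tells all that it offers.
- The arm moves only by the tool move_arm, never from a script. Its argument "deltas" is a list of rows, each an object with "slide": the shift along the tool's x, y, z in cm, a list of three; "dr": the turn, a rotation vector about the tool's x, y, z in degrees, a list of three; "hand": the closure, from -1 (fully open) to 1 (shut). A call has 1 to 8 rows; each row is the pose to reach, as a shift and turn from the pose measured when the call began, along the tool's axes at that moment; what a row does not reach only later rows make up. A row lasts 1/8 s, in which the tool goes at most 62.5 mm and 10.7 degrees, less where a joint would pass 70% of its speed; a pose out of reach is approached as far as the arm can. A call with a gripper value outside its range is refused whole. The fingers move at their own pace and stop on an object; "squeeze" is the grip in N (left out, the last holds). Time passes only in rows, so rows that repeat a pose let the fingers close. It gives the time, the measured TCP pose, the force and the opening at its end, in the units of the state.
- telemetry.read_state(): the state, without advancing time (a new reading comes with each control period).
- optics.get_image(name): name is "side" or "top" or "wrist"; returns a dict with "image" (420x560x3 uint8, red, green, blue), "intrinsics" (3x3 intrinsics, pixels), "R" (3x3) and "t" (3): a world point X has camera coordinates R X + t. Camera axes: x right, y down, z forward; pixel columns grow to the right and rows downward; lengths in m; the calibration is good to about 2 mm. The wrist camera is an equidistant fisheye: a pixel r from the principal point sees the ray r / f radians off the axis. A picture is of the moment at which its call begins. There is no depth.
- env.sign_off(): hands the job in, once; it reports no verdict.
The state is a dict: "clock": time; "joint_positions": joint angles; "dq": joint speeds; "tau": joint torques, N m; "eef_pos": TCP position; "eef_rot": TCP orientation; "wrist_force": force on the tool from outside, world axes, zero at the start; "ft_torque": the same for the moment, N m; "opening": finger opening in m.
Only numpy, scipy, OpenCV 4.12 (cv2) and the standard library are available. Lean on these libraries where they do the work, as an engineer would, in place of code of your own. Each camera call takes 0.05 s, during which the arm holds its last target.

## Working session

There is one attempt and no reset: what is moved stays moved. The work goes in short steps, Python scripts to look and compute and a tool call to move; the robot and the scene stay as the last step left them, time stands still between calls to the robot, and variables do not carry over. Pictures are saved under pics/ and viewed, and the job is handed in when it is done.

Besides the shell and the picture viewer there is one more tool, called after "Request:" as a command line: name --argument value ..., lists and objects as JSON in quotes. move_arm: Moves the arm, as the interface text tells. Its arguments: {"type":"object","properties":{"deltas":{"type":"array","items":{"type":"object","properties":{"slide":{"type":"array","items":{"type":"number"}},"dr":{"type":"array","items":{"type":"number"}},"hand":{"type":"number"}}}},"squeeze":{"type":"number"}},"required":["deltas"]}

```bash
mkdir -p pics; cat > h.py <<'E'
import numpy as np, cv2
from station import telemetry, optics, env
def snap(n,f):
    d=optics.get_image(n); cv2.imwrite(f'pics/{f}.png',d['image'][:,:,::-1]); np.savez(f'pics/{f}.npz',K=d['intrinsics'],R=d['R'],t=d['t'],im=d['image']); return d
def ray(d,u,v):
    K=np.array(d['K']);x=np.array([(u-K[0,2])/K[0,0],(v-K[1,2])/K[1,1],1]);R=np.array(d['R']);t=np.array(d['t'])
    return -R.T@t, R.T@x
def onz(d,u,v,z):
    o,r=ray(d,u,v); return o+r*(z-o[2])/r[2]
def proj(d,X):
    c=np.array(d['R'])@X+np.array(d['t']); p=np.array(d['K'])@c; return p[:2]/p[2]
E
python3 - <<'E'
from h import *
for n in ('side','top','wrist'):
    d=snap(n,n+'0'); print(n,d['intrinsics'],np.round(-np.array(d['R']).T@d['t'],3))
print(telemetry.read_state())
E
```

```text
side [[448.02980044   0.         281.1588813 ]
 [  0.         448.02980044 212.60645814]
 [  0.           0.           1.        ]] [ 0.338 -0.617  0.888]
top [[416.22595576   0.         285.07668697]
 [  0.         416.22595576 207.5513841 ]
 [  0.           0.           1.        ]] [ 0.529 -0.014  1.018]
wrist [[325.1922621    0.         273.8104669 ]
 [  0.         325.1922621  208.44865736]
 [  0.           0.           1.        ]] [0.1   0.622 0.373]
{'clock': 0.15, 'joint_positions': array([ 1.29059694e+00,  3.53505070e-01,  1.63395545e+00,  3.15728965e-05,
        1.15519057e+00, -2.43086579e-03]), 'dq': array([-0.00031389, -0.00107318, -0.0023854 ,  0.00128398,  0.00082939,
        0.00099087]), 'tau': array([-9.70924179e-05, -6.05634928e+01, -3.42336774e+01, -8.61360741e-05,
        6.16567908e-03, -2.38237470e-05]), 'eef_pos': array([0.17129427, 0.6007057 , 0.23872749]), 'eef_rot': array([-0.56419074,  0.56462382,  0.4256574 , -0.42626814]), 'wrist_force': array([0.15874471, 0.22249916, 0.1365115 ]), 'ft_torque': array([ 0.01911371,  0.00815763, -0.04134769]), 'opening': 0.0855542978895491}
```

View pics/top0.png

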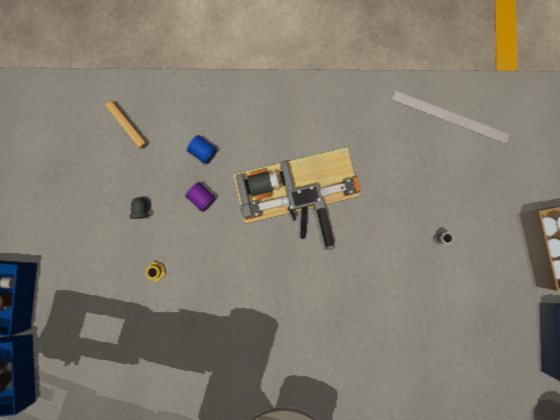

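View pics/side0.png

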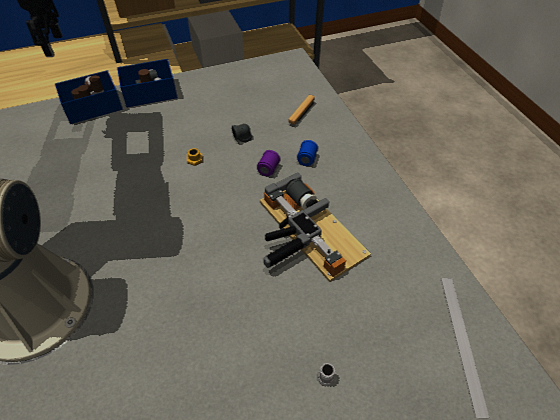

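The top view shows the clamp at about (298,190): fixed jaw on the left (245,195), handle pointing down to the robot (325,235), and dark coupling with white plug (262,183). The blue and purple cylinders (202,150) and (200,197) are the decoys. I'll enlarge to confirm.

```bash
python3 - <<'E'
from h import *
im=cv2.imread('pics/top0.png'); cv2.imwrite('pics/topc.png',cv2.resize(im[140:255,225:370],None,fx=5.2,fy=5.2,interpolation=cv2.INTER_CUBIC))
im=cv2.imread('pics/side0.png'); cv2.imwrite('pics/sidec.png',cv2.resize(im[165:285,250:380],None,fx=5,fy=5,interpolation=cv2.INTER_CUBIC))
E
```

```text
(no output)
```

View pics/topc.png

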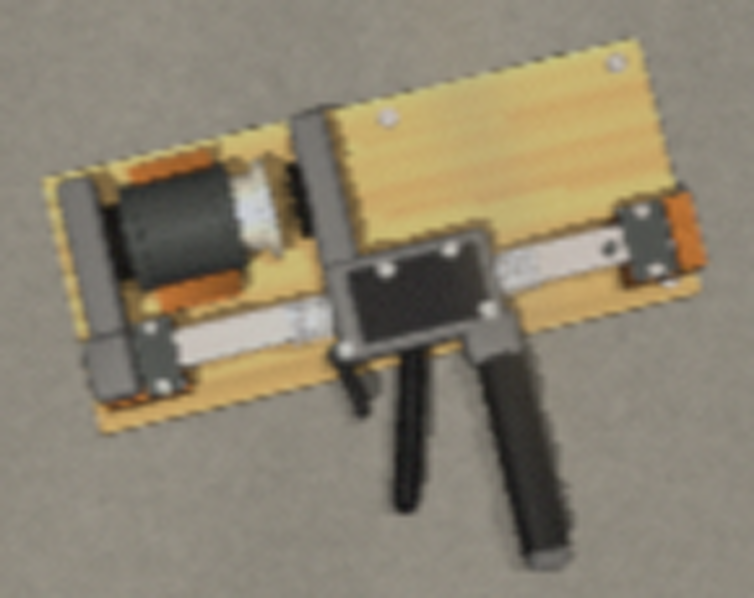

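View pics/sidec.png

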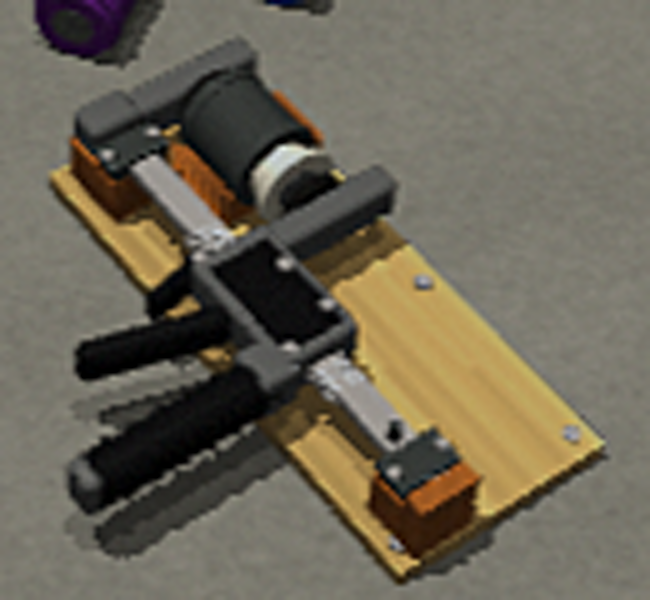

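```bash
cat >> h.py <<'E'
def c2p(cx,cy): return 225+(cx+.5)/5.2-.5,140+(cy+.5)/5.2-.5
E
python3 - <<'E'
from h import *
d=np.load('pics/top0.npz')
c=[(45,178),(105,432),(637,40),(702,293)]
W=np.array([onz(d,*c2p(*p),.012)[:2] for p in c])
L=np.array([(.145,-.098),(.145,.026),(-.143,-.098),(-.143,.026)])
A=L-L.mean(0);B=W-W.mean(0)
a=np.arctan2((A[:,0]*B[:,1]-A[:,1]*B[:,0]).sum(),(A*B).sum())
R=np.array([[np.cos(a),-np.sin(a)],[np.sin(a),np.cos(a)]]);o=W.mean(0)-R@L.mean(0)
print(o,np.degrees(a)); print((L@R.T+o-W)*1000)
def loc(p,z): return R.T@(onz(d,*c2p(*p),z)[:2]-o)
for n,p,z in [('grip end tip',(545,555),.058),('grip L base',(487,365),.058),('grip R base',(522,350),.058),('grip L',(522,550),.058),('grip R',(565,535),.058),
  ('trig tip',(405,510),.057),('trig base',(412,352),.057),('trigL',(396,480),.057),('trigR',(420,480),.057),('lever tip',(362,415),.054),('lever in',(340,362),.054),('jaw arm far L',(293,118),.057),('pin',(610,248),.055),('jaw arm nearR',(335,105),.057),('bar tail',(700,240),.045),('fixed arm L',(60,185),.057),('plugface',(283,205),.055)]:
    print(n,np.round(loc(p,z)*1000,1))
# side check
s=np.load('pics/side0.npz')
for l in L: print(np.round((proj(s,np.r_[R@l+o,.012])-[250,165])*5))
np.save('clamp.npy',[o[0],o[1],a])
E
```

```text
[ 0.6207743  -0.03200358] 103.9862340113792
[[ 0.19311027  0.79200476]
 [-1.24150669  1.5637764 ]
 [ 1.19681243 -1.51799816]
 [-0.148416   -0.837783  ]]
grip end tip [-38.8 125.2]
grip L base [-33.5  37.7]
grip R base [-50.2  34.7]
grip L [-29.5 120.7]
grip R [-49.5 118.6]
trig tip [16.7 91.9]
trig base [-2.5 24.4]
trigL [17.5 78.1]
trigR [ 7.1 80.5]
lever tip [25.5 46.5]
lever in [29.6 21.2]
jaw arm far L [ 25.1 -90.3]
pin [-99.4  -0.8]
jaw arm nearR [  5.4 -91.7]
bar tail [-141.1    4.1]
fixed arm L [133.7 -84.8]
plugface [ 38.4 -53.3]
[240.  75.]
[ 46. 175.]
[603. 445.]
[397. 576.]
```

```bash
cat >> h.py <<'E'
from scipy.spatial.transform import Rotation as Ro
def Rt(q): return Ro.from_quat([q[1],q[2],q[3],q[0]])
def frame():
    ox,oy,a=np.load('clamp.npy'); return np.array([ox,oy,0]),Ro.from_euler('z',a)
def loc():
    o,C=frame(); s=telemetry.read_state(); return C.inv().apply(s['eef_pos']-o)*1000
def plan(tgt):
    "tgt local mm; prints slide cm and dr deg in tool axes, tool y down, tool x along +-clamp x"
    o,C=frame(); s=telemetry.read_state(); T=Rt(s['eef_rot'])
    p=C.apply(np.array(tgt)/1000)+o
    best=None
    for sg in (1,-1):
        x=C.apply([sg,0,0]); y=np.array([0,0,-1.]); M=Ro.from_matrix(np.c_[x,y,np.cross(x,y)])
        rv=np.degrees((T.inv()*M).as_rotvec())
        if best is None or np.linalg.norm(rv)<np.linalg.norm(best): best=rv
    f=C.inv().apply(s['wrist_force'])
    print('t',round(s['clock'],2),'loc',np.round(loc(),1),'F',np.round(f,1),'slide',np.round(T.inv().apply(p-s['eef_pos'])*100,2),'dr',np.round(best,1),'open',round(s['opening'],3),'wp',np.round(p,3))
    return T,C
E
python3 - <<'E'
from h import *
T,C=plan([45,75,150]); print(np.round(T.as_matrix(),3))
E
```

```text
t 0.15 loc [722.6 283.2 238.7] F [ 0.2 -0.2  0.1] slide [-48.35   8.92 -51.83] dr [ -0.  -29.9  -0.1] open 0.086 wp [ 0.537 -0.006  0.15 ]
[[ 0.274 -0.    -0.962]
 [ 0.962 -0.001  0.274]
 [-0.001 -1.     0.   ]]
```

Request:
move_arm --deltas '[{"slide": [-6,0,-6.5],"dr": [0,-4,0],"hand": 1},{"slide": [-12,0,-13],"dr": [0,-8,0],"hand": 1},{"slide": [-18,1,-19.5],"dr": [0,-12,0],"hand": 1},{"slide": [-24,2,-26],"dr": [0,-16,0],"hand": 1},{"slide": [-30,3,-32.5],"dr": [0,-20,0],"hand": 1},{"slide": [-36,4,-39],"dr": [0,-24,0],"hand": 1},{"slide": [-42,5,-45.5],"dr": [0,-28,0],"hand": 1},{"slide": [-48,6,-51.8],"dr": [0,-30,0],"hand": 1}]' --squeeze 40

```text
clock: 1.15
eef_pos: [0.4311, 0.1736, 0.2022]
eef_rot: [0.434, -0.435, -0.558, 0.558]
wrist_force: [0.9, 1.4, -0.3]
opening: -0.0001
```

```bash
python3 - <<'E'
from h import *
plan([45,75,36])
E
```

```text
t 1.15 loc [245.4 134.4 202.2] F [ 1.2 -1.2 -0.3] slide [-20.04  16.63  -5.87] dr [ 0.   0.2 -0. ] open -0.0 wp [ 0.537 -0.006  0.036]
```

Request:
move_arm --deltas '[{"slide": [-5,2,-1.5],"dr": [0,0,0],"hand": 1},{"slide": [-10,4,-3],"dr": [0,0,0],"hand": 1},{"slide": [-15,6,-4.5],"dr": [0,0,0],"hand": 1},{"slide": [-20,9,-5.9],"dr": [0,0,0],"hand": 1},{"slide": [-20,9,-5.9],"dr": [0,0,0],"hand": 1},{"slide": [-20,9,-5.9],"dr": [0,0,0],"hand": 1}]'

```text
clock: 1.9
eef_pos: [0.5368, -0.0058, 0.1121]
eef_rot: [0.435, -0.435, -0.557, 0.558]
wrist_force: [-0.3, 0.2, 0.3]
opening: 0.0001
```

```bash
python3 - <<'E'
from h import *
plan([45,75,36])
d=snap('wrist','w1'); s=snap('side','s1'); im=cv2.imread('pics/s1.png'); cv2.imwrite('pics/s1c.png',cv2.resize(im[145:285,230:380],None,fx=4,fy=4,interpolation=cv2.INTER_CUBIC))
E
```

```text
t 1.9 loc [ 45.8  75.2 112.1] F [0.3 0.2 0.3] slide [-0.07  7.61 -0.02] dr [-0.1  0.1 -0. ] open 0.0 wp [ 0.537 -0.006  0.036]
```

View pics/w1.png

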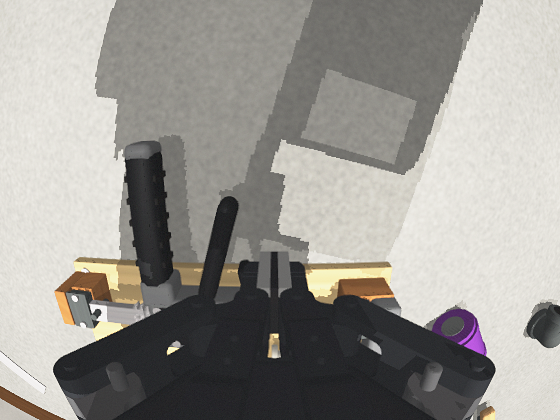

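View pics/s1c.png

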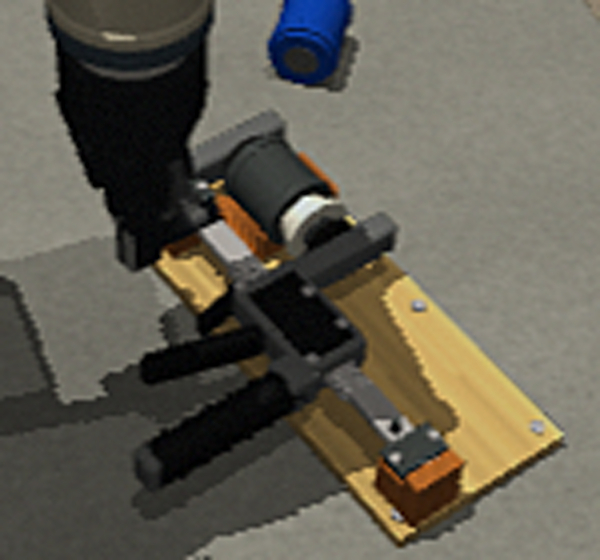

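The wrist view shows the shut fingers at (275,270), with the trigger at (222,240) and the grip at (150,210) to their left. The way down is free, and the side view agrees. I'll go down.

Request:
move_arm --deltas '[{"slide": [0,4,0],"dr": [0,0,0],"hand": 1},{"slide": [0,7.6,0],"dr": [0,0,0],"hand": 1},{"slide": [0,7.6,0],"dr": [0,0,0],"hand": 1},{"slide": [-0.8,7.6,0],"dr": [0,0,0],"hand": 1}]'

```text
clock: 2.5
eef_pos: [0.5398, -0.0121, 0.0384]
eef_rot: [-0.433, 0.434, 0.559, -0.558]
wrist_force: [0.1, 0.9, 0.5]
opening: -0.0
```

```bash
cat > st.py <<'E'
from h import *
plan([45,75,36])
E
python3 st.py
```

```text
t 2.5 loc [38.9 73.8 38.4] F [ 0.9 -0.3  0.5] slide [0.61 0.23 0.12] dr [ 0.1  0.3 -0.1] open -0.0 wp [ 0.537 -0.006  0.036]
```

Request:
move_arm --deltas '[{"slide": [-0.3,0,0],"dr": [0,0,0],"hand": 1},{"slide": [-0.6,0,0],"dr": [0,0,0],"hand": 1},{"slide": [-0.9,0,0],"dr": [0,0,0],"hand": 1},{"slide": [-1.2,0,0],"dr": [0,0,0],"hand": 1}]'

```text
clock: 3.0
eef_pos: [0.5429, -0.0239, 0.0386]
eef_rot: [-0.433, 0.435, 0.559, -0.558]
wrist_force: [-0.5, 1.1, 0.5]
opening: 0.0004
```

```bash
python3 st.py
```

```text
t 3.0 loc [26.7 73.6 38.6] F [1.2 0.2 0.5] slide [1.83 0.26 0.13] dr [ 0.1  0.3 -0.1] open 0.0 wp [ 0.537 -0.006  0.036]
```

Request:
move_arm --deltas '[{"slide": [-0.3,0,0],"dr": [0,0,0],"hand": 1},{"slide": [-0.6,0,0],"dr": [0,0,0],"hand": 1},{"slide": [-0.9,0,0],"dr": [0,0,0],"hand": 1}]'

```text
clock: 3.38
eef_pos: [0.5449, -0.0328, 0.0385]
eef_rot: [-0.433, 0.434, 0.559, -0.558]
wrist_force: [-1.0, 0.8, -0.1]
opening: -0.0002
```

```bash
python3 - <<'E'
from h import *
plan([45,75,36])
s=snap('top','t2'); im=cv2.imread('pics/t2.png'); cv2.imwrite('pics/t2c.png',cv2.resize(im[140:255,225:370],None,fx=5.2,fy=5.2,interpolation=cv2.INTER_CUBIC))
E
```

```text
t 3.38 loc [17.6 73.9 38.5] F [ 1.   0.8 -0.1] slide [2.74 0.24 0.1 ] dr [ 0.1  0.3 -0. ] open -0.0 wp [ 0.537 -0.006  0.036]
```

View pics/t2c.png

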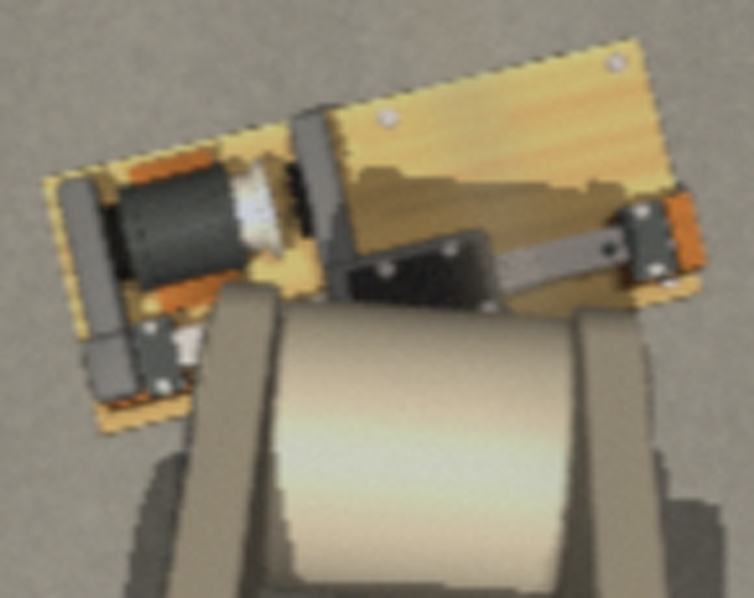

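```bash
python3 - <<'E'
from h import *
snap('wrist','w2'); s=snap('side','s2'); im=cv2.imread('pics/s2.png'); cv2.imwrite('pics/s2c.png',cv2.resize(im[145:285,230:380],None,fx=4,fy=4,interpolation=cv2.INTER_CUBIC))
E
```

```text
(no output)
```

View pics/w2.png

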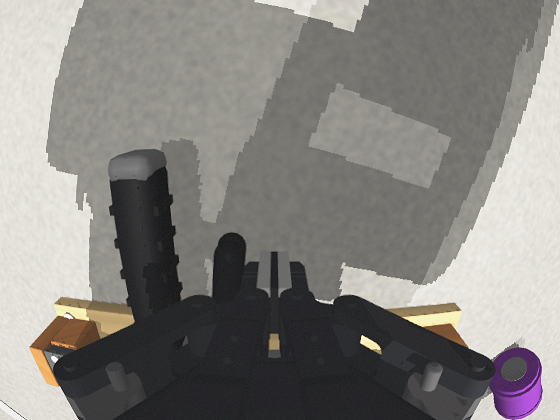

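View pics/s2c.png

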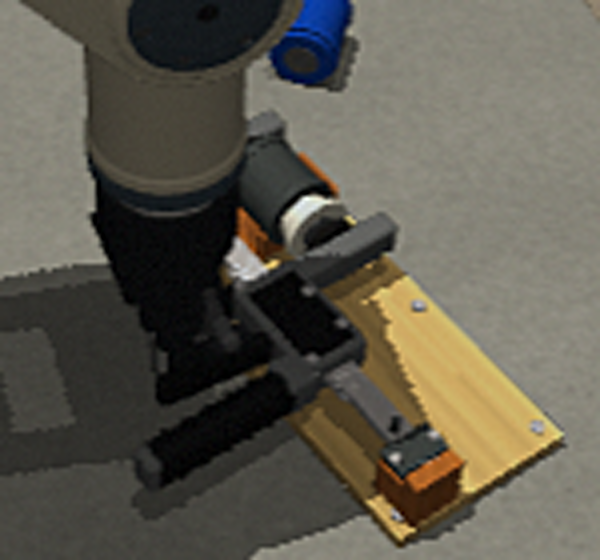

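Request:
move_arm --deltas '[{"slide": [-0.2,0,0],"dr": [0,0,0],"hand": 1},{"slide": [-0.4,0,0],"dr": [0,0,0],"hand": 1}]'

```text
clock: 3.78
eef_pos: [0.5459, -0.0367, 0.0384]
eef_rot: [-0.433, 0.434, 0.559, -0.558]
wrist_force: [-1.6, 1.2, 0.4]
opening: 0.0002
```

```bash
python3 st.py
```

```text
t 3.77 loc [13.6 73.8 38.4] F [1.5 1.3 0.4] slide [3.14 0.24 0.1 ] dr [ 0.1  0.3 -0. ] open 0.0 wp [ 0.537 -0.006  0.036]
```

Request:
move_arm --deltas '[{"slide": [-0.3,0,0],"dr": [0,0,0],"hand": 1},{"slide": [-0.6,0,0],"dr": [0,0,0],"hand": 1},{"slide": [-0.9,0,0],"dr": [0,0,0],"hand": 1}]'

```text
clock: 4.15
eef_pos: [0.5485, -0.0451, 0.0385]
eef_rot: [-0.433, 0.435, 0.559, -0.558]
wrist_force: [1.3, 6.0, -1.0]
opening: 0.0
```

```bash
python3 - <<'E'
from h import *
plan([45,75,36])
snap('wrist','w3')
E
```

```text
t 4.15 loc [ 4.8 73.2 38.5] F [ 5.6 -2.7 -1. ] slide [4.02 0.25 0.15] dr [ 0.1  0.3 -0. ] open 0.0 wp [ 0.537 -0.006  0.036]
```

View pics/w3.png

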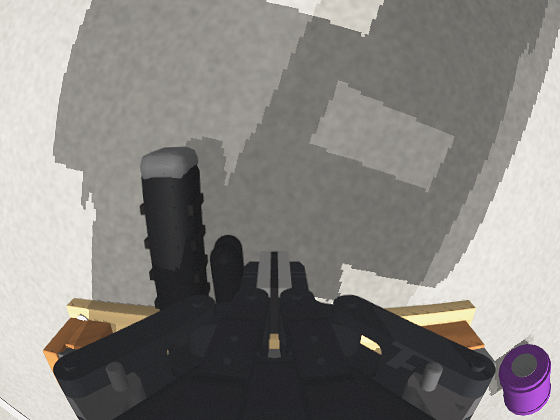

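Request:
move_arm --deltas '[{"slide": [-0.3,0,0],"dr": [0,0,0],"hand": 1},{"slide": [-0.6,0,0],"dr": [0,0,0],"hand": 1}]'

```text
clock: 4.45
eef_pos: [0.5501, -0.0489, 0.0385]
eef_rot: [-0.435, 0.434, 0.56, -0.556]
wrist_force: [-0.7, 28.4, 1.5]
opening: -0.0002
```

```bash
python3 st.py
```

```text
t 4.45 loc [ 0.7 72.7 38.5] F [27.8 -6.2  1.5] slide [4.43 0.26 0.21] dr [0.2 0.2 0.2] open -0.0 wp [ 0.537 -0.006  0.036]
```

Request:
move_arm --deltas '[{"slide": [0.2,0,0],"dr": [0,0,0],"hand": 1}]'

```text
clock: 4.58
eef_pos: [0.5493, -0.0459, 0.0384]
eef_rot: [-0.435, 0.434, 0.56, -0.556]
wrist_force: [-2.1, 1.9, 1.4]
opening: -0.0
```

```bash
python3 - <<'E'
from h import *
plan([45,75,36])
snap('wrist','w4')
s=snap('top','t4'); im=cv2.imread('pics/t4.png'); cv2.imwrite('pics/t4c.png',cv2.resize(im[140:255,225:370],None,fx=5.2,fy=5.2,interpolation=cv2.INTER_CUBIC))
E
```

```text
t 4.58 loc [ 3.8 72.7 38.4] F [2.4 1.6 1.4] slide [4.12 0.26 0.21] dr [0.2 0.2 0.3] open -0.0 wp [ 0.537 -0.006  0.036]
```

View pics/t4c.png

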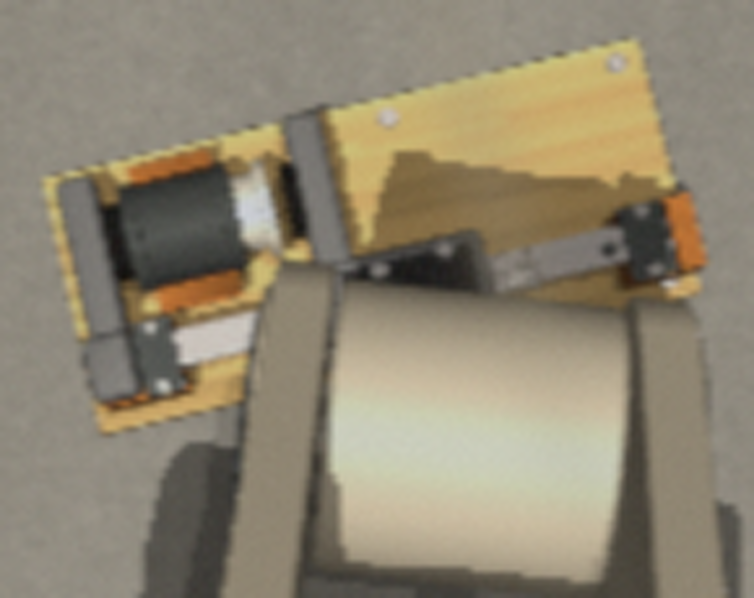

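View pics/w4.png

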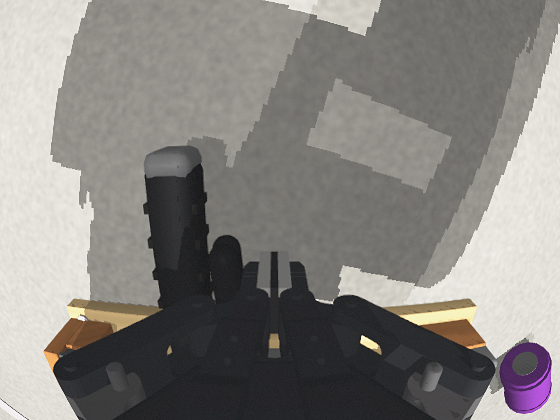

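The head advanced about 4 mm and the trigger reached its full stop, so one stroke is done. The plug still isn't touched. Next stroke.

Request:
move_arm --deltas '[{"slide": [1.6,0,0],"dr": [0,0,0],"hand": 1},{"slide": [3.3,0,0],"dr": [0,0,0],"hand": 1},{"slide": [3.3,0,0],"dr": [0,0,0],"hand": 1},{"slide": [2.5,0,0],"dr": [0,0,0],"hand": 1},{"slide": [2.0,0,0],"dr": [0,0,0],"hand": 1},{"slide": [1.6,0,0],"dr": [0,0,0],"hand": 1},{"slide": [1.2,0,0],"dr": [0,0,0],"hand": 1},{"slide": [0.8,0,0],"dr": [0,0,0],"hand": 1}]'

```text
clock: 5.68
eef_pos: [0.5475, -0.0386, 0.0385]
eef_rot: [-0.435, 0.434, 0.56, -0.556]
wrist_force: [0.1, 7.3, 0.9]
opening: -0.0002
```

```bash
python3 st.py
```

```text
t 5.67 loc [11.3 72.8 38.5] F [ 7.  -1.9  0.9] slide [3.37 0.26 0.21] dr [0.2 0.2 0.3] open -0.0 wp [ 0.537 -0.006  0.036]
```

Request:
move_arm --deltas '[{"slide": [-0.3,0,0],"dr": [0,0,0],"hand": 1},{"slide": [-0.4,0,0],"dr": [0,0,0],"hand": 1}]'

```text
clock: 5.92
eef_pos: [0.549, -0.0422, 0.0385]
eef_rot: [-0.436, 0.434, 0.56, -0.555]
wrist_force: [1.0, 11.0, 0.4]
opening: -0.0001
```

```bash
python3 - <<'E'
from h import *
plan([45,75,36])
s=snap('top','t5'); im=cv2.imread('pics/t5.png'); cv2.imwrite('pics/t5c.png',cv2.resize(im[165:210,230:300],None,fx=10,fy=10,interpolation=cv2.INTER_CUBIC))
s=snap('side','s5'); im=cv2.imread('pics/s5.png'); cv2.imwrite('pics/s5c.png',cv2.resize(im[165:225,260:340],None,fx=9,fy=9,interpolation=cv2.INTER_CUBIC))
E
```

```text
t 5.92 loc [ 7.5 72.1 38.5] F [10.4 -3.6  0.4] slide [3.75 0.27 0.28] dr [0.2 0.1 0.3] open -0.0 wp [ 0.537 -0.006  0.036]
```

View pics/t5c.png

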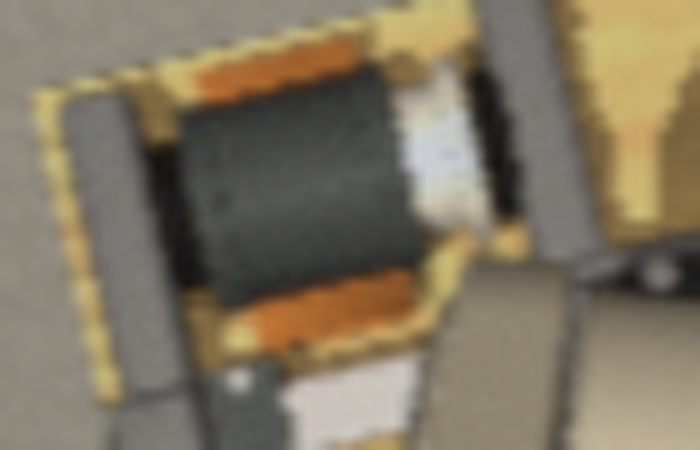

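View pics/s5c.png

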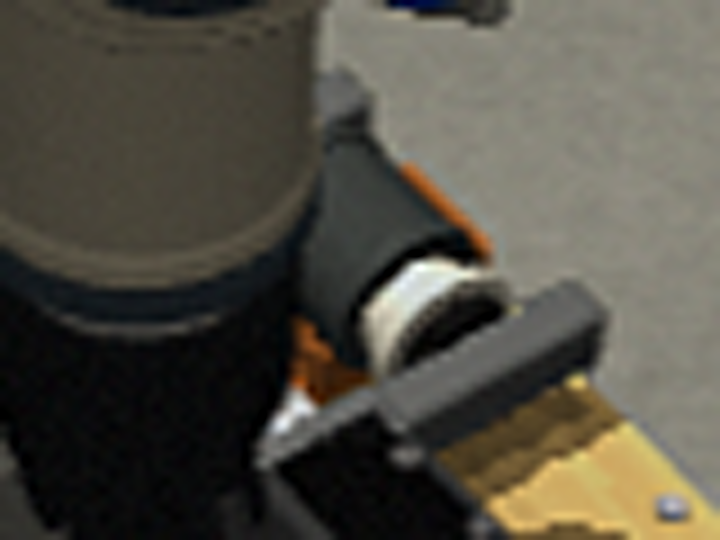

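The pad (black, 470–520 px in the crop) has just about reached the white plug face at 480 px. The coupling still has a small gap at the fixed pad. Next stroke.

Request:
move_arm --deltas '[{"slide": [1.7,0,0],"dr": [0,0,0],"hand": 1},{"slide": [3.4,0,0],"dr": [0,0,0],"hand": 1},{"slide": [3.4,0,0],"dr": [0,0,0],"hand": 1},{"slide": [2.6,0,0],"dr": [0,0,0],"hand": 1},{"slide": [2.1,0,0],"dr": [0,0,0],"hand": 1},{"slide": [1.7,0,0],"dr": [0,0,0],"hand": 1},{"slide": [1.3,0,0],"dr": [0,0,0],"hand": 1},{"slide": [0.9,0,0],"dr": [0,0,0],"hand": 1}]'

```text
clock: 7.02
eef_pos: [0.5466, -0.033, 0.0386]
eef_rot: [-0.436, 0.434, 0.56, -0.555]
wrist_force: [-0.3, 9.4, 1.8]
opening: 0.0
```

```bash
python3 st.py
```

```text
t 7.03 loc [17.  72.3 38.6] F [ 9.2 -1.9  1.8] slide [2.8  0.28 0.27] dr [0.2 0.  0.4] open 0.0 wp [ 0.537 -0.006  0.036]
```

Request:
move_arm --deltas '[{"slide": [-0.2,0,0],"dr": [0,0,0],"hand": 1},{"slide": [-0.4,0,0],"dr": [0,0,0],"hand": 1}]'

```text
clock: 7.28
eef_pos: [0.548, -0.0363, 0.0387]
eef_rot: [-0.437, 0.434, 0.56, -0.554]
wrist_force: [0.6, 11.0, 0.6]
opening: 0.0001
```

```bash
python3 - <<'E'
from h import *
plan([45,75,36])
s=snap('top','t6'); im=cv2.imread('pics/t6.png'); cv2.imwrite('pics/t6c.png',cv2.resize(im[165:210,230:300],None,fx=10,fy=10,interpolation=cv2.INTER_CUBIC))
E
```

```text
t 7.28 loc [13.4 71.7 38.7] F [10.5 -3.3  0.6] slide [3.16 0.29 0.33] dr [ 0.3 -0.   0.5] open 0.0 wp [ 0.537 -0.006  0.036]
```

View pics/t6c.png

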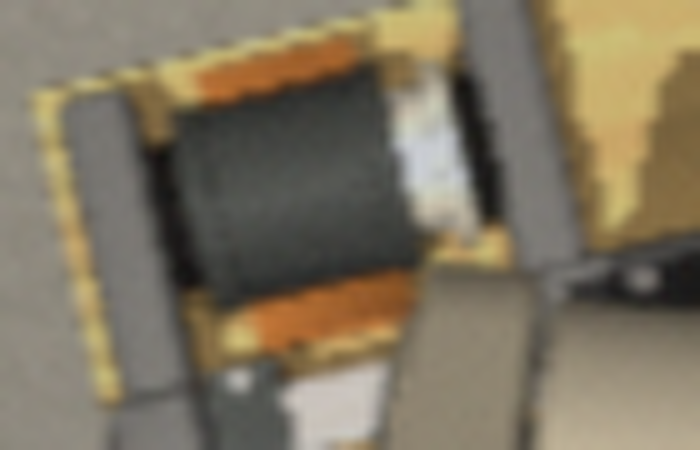

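Request:
move_arm --deltas '[{"slide": [1.7,0,0],"dr": [0,0,0],"hand": 1},{"slide": [3.4,0,0],"dr": [0,0,0],"hand": 1},{"slide": [3.4,0,0],"dr": [0,0,0],"hand": 1},{"slide": [2.6,0,0],"dr": [0,0,0],"hand": 1},{"slide": [2.2,0,0],"dr": [0,0,0],"hand": 1},{"slide": [1.8,0,0],"dr": [0,0,0],"hand": 1},{"slide": [1.5,0,0],"dr": [0,0,0],"hand": 1},{"slide": [1.2,0,0],"dr": [0,0,0],"hand": 1}]'

```text
clock: 8.32
eef_pos: [0.5446, -0.0245, 0.0387]
eef_rot: [-0.438, 0.434, 0.56, -0.554]
wrist_force: [-2.8, 9.2, 2.8]
opening: -0.0003
```

```bash
python3 - <<'E'
from h import *
plan([45,75,36])
s=snap('top','t7'); im=cv2.imread('pics/t7.png'); cv2.imwrite('pics/t7c.png',cv2.resize(im[165:210,230:300],None,fx=10,fy=10,interpolation=cv2.INTER_CUBIC))
E
```

```text
t 8.32 loc [25.7 72.1 38.7] F [9.6 0.4 2.8] slide [1.93 0.29 0.29] dr [ 0.2 -0.1  0.6] open -0.0 wp [ 0.537 -0.006  0.036]
```

View pics/t7c.png

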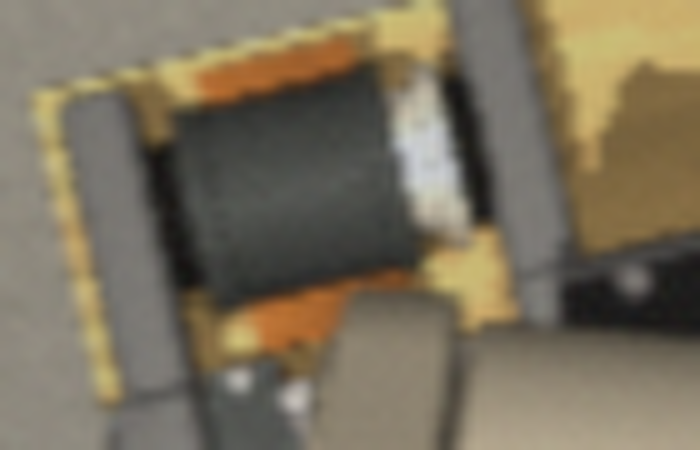

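Request:
move_arm --deltas '[{"slide": [-0.3,0,0],"dr": [0,0,0],"hand": 1},{"slide": [-0.5,0,0],"dr": [0,0,0],"hand": 1}]'

```text
clock: 8.62
eef_pos: [0.5461, -0.029, 0.0388]
eef_rot: [-0.438, 0.434, 0.56, -0.553]
wrist_force: [-0.1, 10.4, 2.1]
opening: -0.0001
```

```bash
python3 st.py
```

```text
t 8.62 loc [20.9 71.7 38.8] F [10.1 -2.4  2.1] slide [2.4  0.31 0.33] dr [ 0.3 -0.2  0.6] open -0.0 wp [ 0.537 -0.006  0.036]
```

Request:
move_arm --deltas '[{"slide": [-0.2,0,0],"dr": [0,0,0],"hand": 1},{"slide": [-0.35,0,0],"dr": [0,0,0],"hand": 1}]'

```text
clock: 8.88
eef_pos: [0.5474, -0.0318, 0.0389]
eef_rot: [-0.439, 0.434, 0.561, -0.552]
wrist_force: [0.1, 11.3, 0.1]
opening: -0.0003
```

```bash
python3 - <<'E'
from h import *
plan([45,75,36])
s=snap('top','t8'); im=cv2.imread('pics/t8.png'); cv2.imwrite('pics/t8c.png',cv2.resize(im[165:210,230:300],None,fx=10,fy=10,interpolation=cv2.INTER_CUBIC))
E
```

```text
t 8.88 loc [17.9 71.2 38.9] F [10.9 -2.8  0.1] slide [2.7  0.32 0.39] dr [ 0.3 -0.2  0.7] open -0.0 wp [ 0.537 -0.006  0.036]
```

View pics/t8c.png

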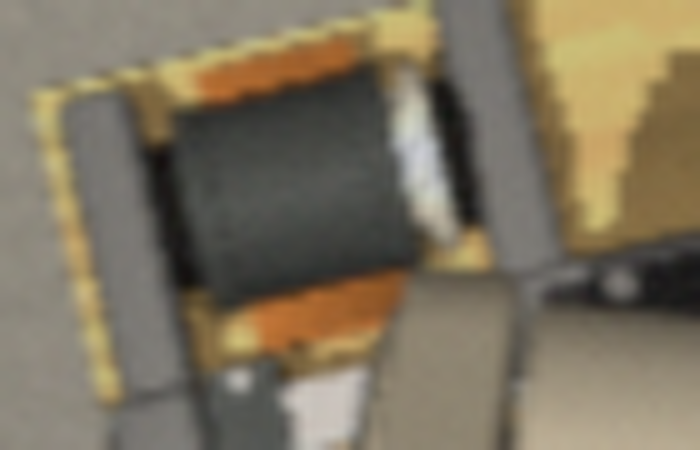

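About 3–4 mm of plug is left (white band 395–435 px, of which the flange is about 22 px). For the last stroke I'll go back, push to near where the pawl engages, then use fine steps.

Request:
move_arm --deltas '[{"slide": [1.7,0,0],"dr": [0,0,0],"hand": 1},{"slide": [3.4,0,0],"dr": [0,0,0],"hand": 1},{"slide": [3.4,0,0],"dr": [0,0,0],"hand": 1},{"slide": [2.6,0,0],"dr": [0,0,0],"hand": 1},{"slide": [2.2,0,0],"dr": [0,0,0],"hand": 1},{"slide": [1.9,0,0],"dr": [0,0,0],"hand": 1},{"slide": [1.7,0,0],"dr": [0,0,0],"hand": 1},{"slide": [1.6,0,0],"dr": [0,0,0],"hand": 1}]'

```text
clock: 9.93
eef_pos: [0.5431, -0.016, 0.039]
eef_rot: [-0.44, 0.434, 0.56, -0.552]
wrist_force: [-2.8, 9.1, 3.2]
opening: -0.0003
```

```bash
cat > look.py <<'E'
from h import *
import sys
n=sys.argv[1]
plan([45,75,36])
s=snap('top','t'+n); im=cv2.imread(f'pics/t{n}.png'); cv2.imwrite(f'pics/t{n}c.png',cv2.resize(im[165:210,230:300],None,fx=10,fy=10,interpolation=cv2.INTER_CUBIC))
E
python3 look.py 9
```

```text
t 9.93 loc [34.3 71.5 39. ] F [9.5 0.5 3.2] slide [1.06 0.32 0.35] dr [ 0.3 -0.3  0.8] open -0.0 wp [ 0.537 -0.006  0.036]
```

View pics/t9c.png

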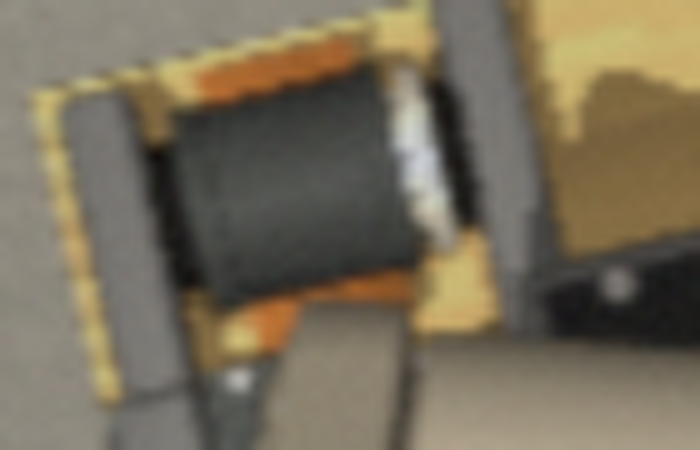

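Engaged at 9.5 N and no advance yet. Small steps from here.

Request:
move_arm --deltas '[{"slide": [-0.15,0,0],"dr": [0,0,0],"hand": 1},{"slide": [-0.25,0,0],"dr": [0,0,0],"hand": 1}]'

```text
clock: 10.22
eef_pos: [0.5435, -0.018, 0.0391]
eef_rot: [-0.44, 0.434, 0.56, -0.551]
wrist_force: [-2.2, 9.2, 3.0]
opening: 0.0002
```

```bash
python3 st.py
```

```text
t 10.22 loc [32.3 71.6 39.1] F [ 9.5 -0.1  3. ] slide [1.26 0.32 0.35] dr [ 0.3 -0.4  0.9] open 0.0 wp [ 0.537 -0.006  0.036]
```

Request:
move_arm --deltas '[{"slide": [-0.1,0,0],"dr": [0,0,0],"hand": 1},{"slide": [-0.2,0,0],"dr": [0,0,0],"hand": 1}]'

```text
clock: 10.48
eef_pos: [0.5439, -0.0193, 0.0391]
eef_rot: [-0.441, 0.434, 0.56, -0.551]
wrist_force: [-1.6, 8.3, 2.1]
opening: -0.0001
```

```bash
python3 look.py 10
```

```text
t 10.47 loc [30.9 71.6 39.1] F [ 8.4 -0.4  2.1] slide [1.4  0.33 0.35] dr [ 0.3 -0.4  1. ] open -0.0 wp [ 0.537 -0.006  0.036]
```

View pics/t10c.png

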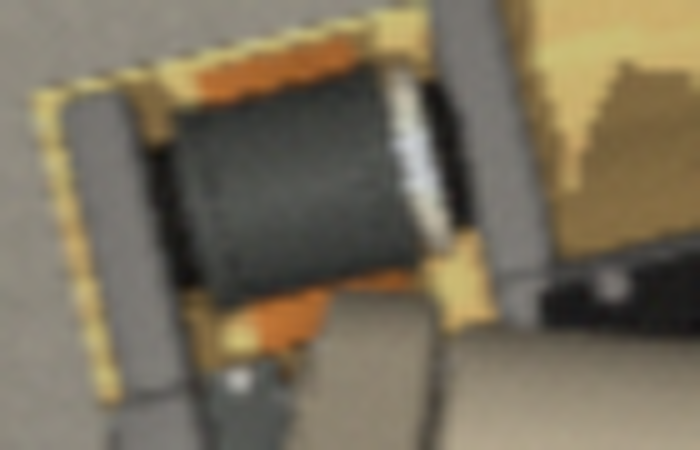

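Request:
move_arm --deltas '[{"slide": [-0.1,0,0],"dr": [0,0,0],"hand": 1},{"slide": [-0.2,0,0],"dr": [0,0,0],"hand": 1}]'

```text
clock: 10.78
eef_pos: [0.5443, -0.0207, 0.0392]
eef_rot: [-0.442, 0.434, 0.561, -0.55]
wrist_force: [-0.7, 9.6, 2.5]
opening: -0.0004
```

```bash
python3 st.py
```

```text
t 10.78 loc [29.5 71.5 39.2] F [ 9.5 -1.6  2.5] slide [1.54 0.34 0.36] dr [ 0.3 -0.5  1. ] open -0.0 wp [ 0.537 -0.006  0.036]
```

Request:
move_arm --deltas '[{"slide": [-0.12,0,0],"dr": [0,0,0],"hand": 1}]'

```text
clock: 10.9
eef_pos: [0.5445, -0.0212, 0.0392]
eef_rot: [-0.442, 0.433, 0.561, -0.55]
wrist_force: [-0.9, 10.4, 1.6]
opening: -0.0001
```

```bash
python3 look.py 11
```

```text
t 10.9 loc [28.9 71.4 39.2] F [10.3 -1.7  1.6] slide [1.6  0.35 0.37] dr [ 0.3 -0.5  1.1] open -0.0 wp [ 0.537 -0.006  0.036]
```

View pics/t11c.png

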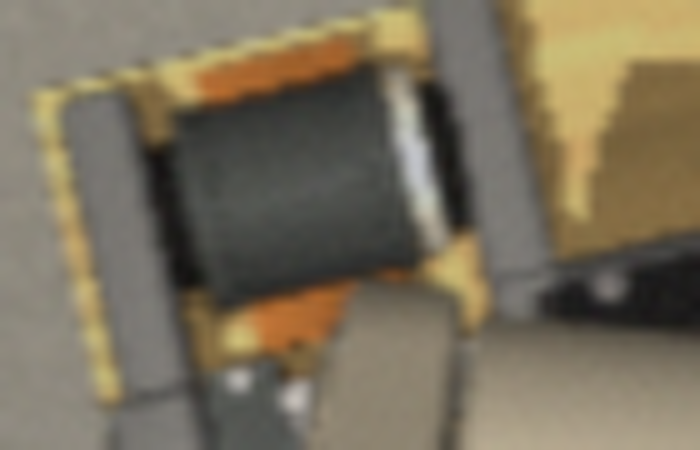

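Request:
move_arm --deltas '[{"slide": [-0.12,0,0],"dr": [0,0,0],"hand": 1}]'

```text
clock: 11.08
eef_pos: [0.5446, -0.0216, 0.0392]
eef_rot: [-0.443, 0.433, 0.561, -0.549]
wrist_force: [-1.1, 9.8, 2.0]
opening: -0.0001
```

Request:
move_arm --deltas '[{"slide": [-0.12,0,0],"dr": [0,0,0],"hand": 1}]'

```text
clock: 11.2
eef_pos: [0.5448, -0.022, 0.0392]
eef_rot: [-0.444, 0.433, 0.561, -0.548]
wrist_force: [-0.8, 10.7, 2.3]
opening: -0.0001
```

```bash
python3 st.py
```

```text
t 11.2 loc [28.  71.3 39.2] F [10.6 -1.8  2.3] slide [1.68 0.36 0.39] dr [ 0.2 -0.6  1.3] open -0.0 wp [ 0.537 -0.006  0.036]
```

Request:
move_arm --deltas '[{"slide": [-0.12,0,0],"dr": [0,0,0],"hand": 1}]'

```text
clock: 11.32
eef_pos: [0.5449, -0.0224, 0.0393]
eef_rot: [-0.445, 0.433, 0.561, -0.548]
wrist_force: [-1.7, 10.1, 1.8]
opening: 0.0002
```

```bash
python3 st.py
```

```text
t 11.32 loc [27.6 71.3 39.3] F [10.2 -0.8  1.8] slide [1.72 0.37 0.39] dr [ 0.2 -0.7  1.4] open 0.0 wp [ 0.537 -0.006  0.036]
```

Request:
move_arm --deltas '[{"slide": [-0.12,0,0],"dr": [0,0,0],"hand": 1},{"slide": [-0.17,0,0],"dr": [0,0,0],"hand": 1}]'

```text
clock: 11.58
eef_pos: [0.5453, -0.0233, 0.0393]
eef_rot: [-0.445, 0.433, 0.561, -0.547]
wrist_force: [-1.1, 10.4, 2.5]
opening: -0.0
```

```bash
python3 look.py 12
```

```text
t 11.57 loc [26.7 71.1 39.3] F [10.3 -1.4  2.5] slide [1.82 0.38 0.41] dr [ 0.3 -0.8  1.5] open -0.0 wp [ 0.537 -0.006  0.036]
```

View pics/t12c.png

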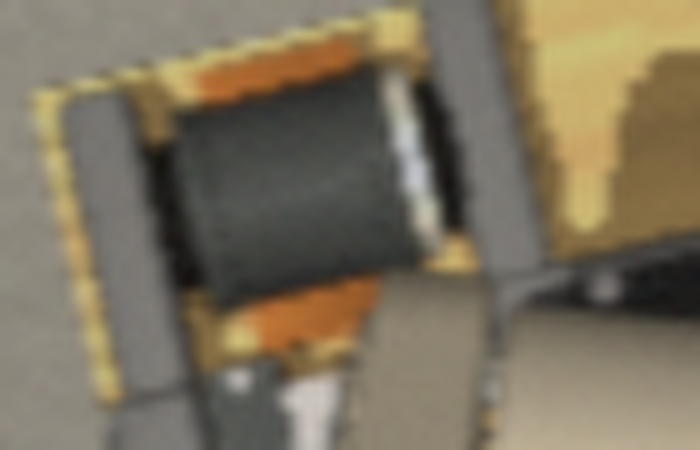

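Request:
move_arm --deltas '[{"slide": [-0.12,0,0],"dr": [0,0,0],"hand": 1},{"slide": [-0.16,0,0],"dr": [0,0,0],"hand": 1}]'

```text
clock: 11.88
eef_pos: [0.5456, -0.0241, 0.0393]
eef_rot: [-0.446, 0.433, 0.561, -0.547]
wrist_force: [-0.7, 10.6, 3.0]
opening: 0.0
```

```bash
python3 st.py
```

```text
t 11.88 loc [25.8 71.  39.3] F [10.4 -1.9  3. ] slide [1.9  0.38 0.43] dr [ 0.3 -0.8  1.6] open 0.0 wp [ 0.537 -0.006  0.036]
```

Request:
move_arm --deltas '[{"slide": [-0.12,0,0],"dr": [0,0,0],"hand": 1},{"slide": [-0.14,0,0],"dr": [0,0,0],"hand": 1}]'

```text
clock: 12.12
eef_pos: [0.5458, -0.0245, 0.0394]
eef_rot: [-0.447, 0.432, 0.561, -0.546]
wrist_force: [-2.0, 12.5, 2.5]
opening: 0.0001
```

```bash
python3 look.py 13
```

```text
t 12.12 loc [25.4 70.9 39.4] F [12.6 -1.1  2.5] slide [1.94 0.39 0.44] dr [ 0.3 -0.9  1.7] open 0.0 wp [ 0.537 -0.006  0.036]
```

View pics/t13c.png

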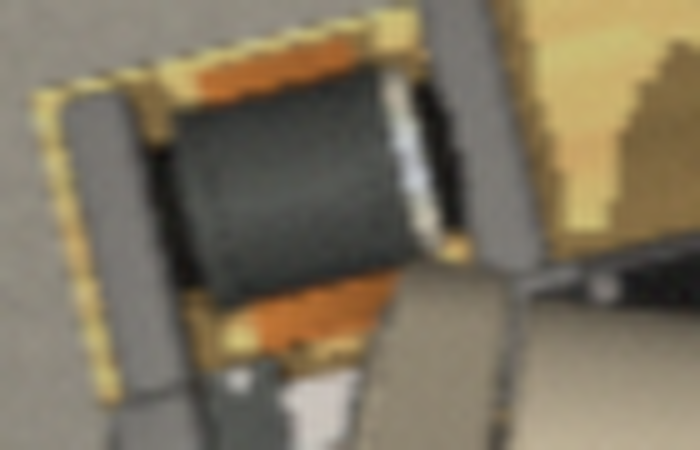

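Force has risen to 12.6 N with less travel. One more gentle step to confirm it has bottomed.

Request:
move_arm --deltas '[{"slide": [-0.1,0,0],"dr": [0,0,0],"hand": 1}]'

```text
clock: 12.3
eef_pos: [0.5458, -0.0244, 0.0393]
eef_rot: [-0.448, 0.432, 0.562, -0.546]
wrist_force: [-1.4, 11.4, 2.7]
opening: 0.0001
```

```bash
python3 st.py
```

```text
t 12.3 loc [25.5 70.9 39.3] F [11.4 -1.4  2.7] slide [1.93 0.39 0.44] dr [ 0.2 -0.9  1.8] open 0.0 wp [ 0.537 -0.006  0.036]
```

Request:
move_arm --deltas '[{"slide": [-0.13,0,0],"dr": [0,0,0],"hand": 1},{"slide": [-0.13,0,0],"dr": [0,0,0],"hand": 1}]'

```text
clock: 12.55
eef_pos: [0.5459, -0.0245, 0.0394]
eef_rot: [-0.449, 0.432, 0.562, -0.545]
wrist_force: [-1.4, 12.4, 2.4]
opening: -0.0001
```

```bash
python3 look.py 14; python3 - <<'E'
from h import *
s=snap('side','s14'); im=cv2.imread('pics/s14.png'); cv2.imwrite('pics/s14c.png',cv2.resize(im[165:225,260:340],None,fx=9,fy=9,interpolation=cv2.INTER_CUBIC))
E
```

```text
t 12.55 loc [25.3 70.9 39.4] F [12.4 -1.6  2.4] slide [1.95 0.4  0.45] dr [ 0.2 -1.   1.9] open -0.0 wp [ 0.537 -0.006  0.036]
```

View pics/t14c.png

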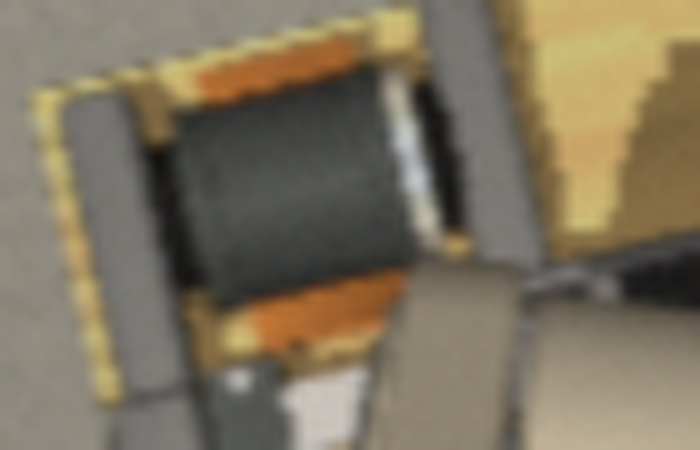

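View pics/s14c.png

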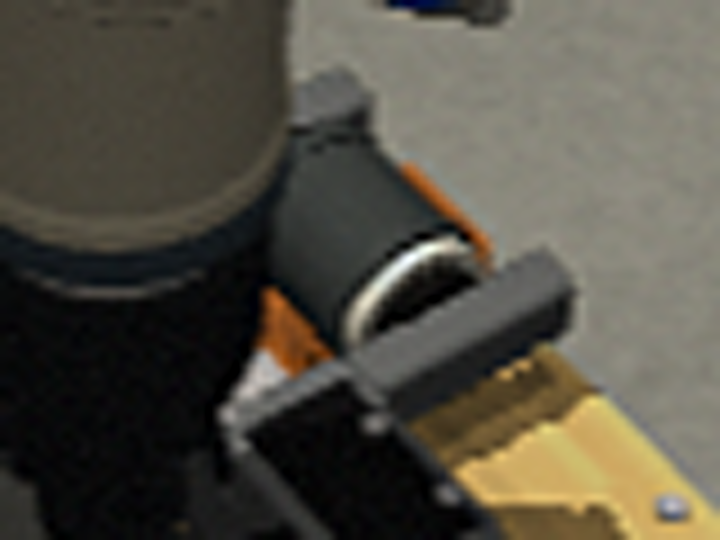

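Request:
move_arm --deltas '[{"slide": [-0.14,0,0],"dr": [0,0,0],"hand": 1},{"slide": [-0.18,0,0],"dr": [0,0,0],"hand": 1}]'

```text
clock: 12.9
eef_pos: [0.546, -0.025, 0.0394]
eef_rot: [-0.45, 0.431, 0.562, -0.544]
wrist_force: [-1.4, 13.8, 2.9]
opening: -0.0003
```

```bash
python3 st.py
```

```text
t 12.9 loc [24.9 70.8 39.4] F [13.7 -2.   2.9] slide [1.99 0.41 0.45] dr [ 0.2 -1.1  2.1] open -0.0 wp [ 0.537 -0.006  0.036]
```

Bottomed: 13.7 N against 10.3 N while sliding, no travel, and the flange is tight to the coupling in both views. I'll stop squeezing, withdraw and look for the lever.

Request:
move_arm --deltas '[{"slide": [2.5,0,0],"dr": [0,0,0],"hand": 1},{"slide": [5,0,0],"dr": [0,-0.5,1],"hand": 1},{"slide": [5,-4,0],"dr": [0,-1,2],"hand": 1},{"slide": [8,-9,2],"dr": [0,-1,2],"hand": 1},{"slide": [13,-9,5],"dr": [0,-1,2],"hand": 1},{"slide": [16,-9,8],"dr": [0,-1,2],"hand": 1},{"slide": [16,-9,8],"dr": [0,-1,2],"hand": 1}]'

```text
clock: 13.78
eef_pos: [0.4306, 0.1103, 0.1349]
eef_rot: [-0.435, 0.436, 0.558, -0.556]
wrist_force: [0.0, 0.3, 0.8]
opening: -0.0002
```

```bash
python3 - <<'E'
from h import *
plan([45,75,36])
s=snap('top','t15'); im=cv2.imread('pics/t15.png'); cv2.imwrite('pics/t15c.png',cv2.resize(im[140:255,225:370],None,fx=5.2,fy=5.2,interpolation=cv2.INTER_CUBIC))
E
```

```text
t 13.78 loc [184.  150.2 134.9] F [ 0.3 -0.1  0.8] slide [-13.92   9.91  -7.47] dr [0.2 0.1 0.1] open -0.0 wp [ 0.537 -0.006  0.036]
```

View pics/t15c.png

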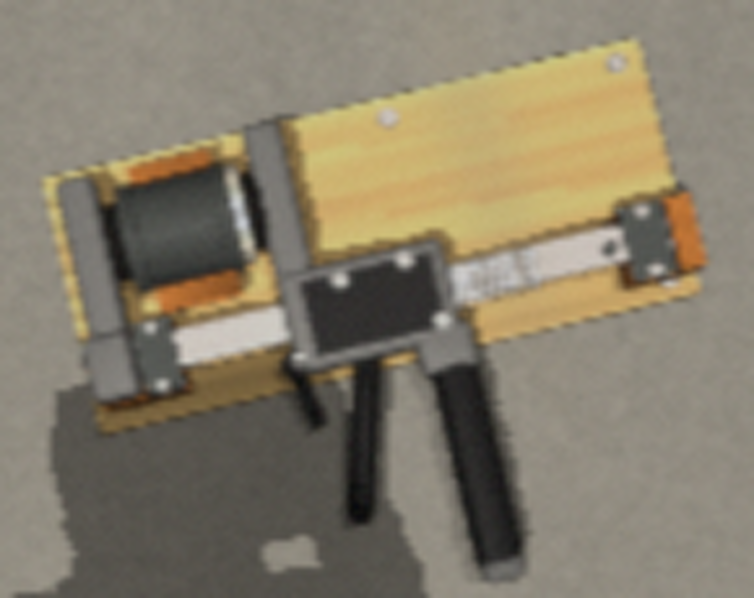

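The plug is flush and the trigger is back. The lever tab runs from (288,368) to (318,425) in this crop.

```bash
python3 - <<'E'
from h import *
d=np.load('pics/t15.npz'); o,C=frame()
for p,z in [((284,370),.054),((296,400),.054),((310,428),.054),((325,425),.054),((345,515),.057),((288,275),.059),((305,368),.059),((240,130),.057)]:
    print(p,np.round(C.inv().apply(onz(d,*c2p(*p),z)-o)*1000,1))
plan([80,40,36]); plan([80,40,110])
E
```

```text
(284, 370) [54.8 18.9 54. ]
(296, 400) [52.6 33.2 54. ]
(310, 428) [49.4 46.8 54. ]
(325, 425) [42.6 47.  54. ]
(345, 515) [43. 88. 57.]
(288, 275) [ 43.4 -21.6  59. ]
(305, 368) [45.4 20.5 59. ]
(240, 130) [ 49.5 -90.5  57. ]
t 13.82 loc [183.3 148.5 135.1] F [0.4 0.2 0.4] slide [-10.34   9.96 -10.79] dr [0.3 0.  0. ] open 0.0 wp [0.563 0.036 0.036]
t 13.82 loc [183.3 148.5 135.1] F [0.4 0.2 0.4] slide [-10.34   2.56 -10.83] dr [0.3 0.  0. ] open 0.0 wp [0.563 0.036 0.11 ]
```

Request:
move_arm --deltas '[{"slide": [-4,1,-4],"dr": [0,0,0],"hand": 1},{"slide": [-8,2,-8],"dr": [0,0,0],"hand": 1},{"slide": [-10.6,2.6,-11],"dr": [0,0,0],"hand": 1},{"slide": [-10.6,2.6,-11],"dr": [0,0,0],"hand": 1},{"slide": [-10.6,6,-11],"dr": [0,0,0],"hand": 1},{"slide": [-10.6,9.7,-11],"dr": [0,0,0],"hand": 1},{"slide": [-10.6,9.7,-11],"dr": [0,0,0],"hand": 1}]'

```text
clock: 14.7
eef_pos: [0.563, 0.0335, 0.0365]
eef_rot: [-0.436, 0.435, 0.558, -0.557]
wrist_force: [-0.2, 0.2, 1.1]
opening: 0.0002
```

```bash
python3 - <<'E'
from h import *
plan([62,38,38])
snap('wrist','w16')
E
```

```text
t 14.7 loc [77.5 40.2 36.5] F [0.2 0.2 1.1] slide [-1.55 -0.16 -0.22] dr [-0.   0.   0.1] open 0.0 wp [0.569 0.019 0.038]
```

View pics/w16.png

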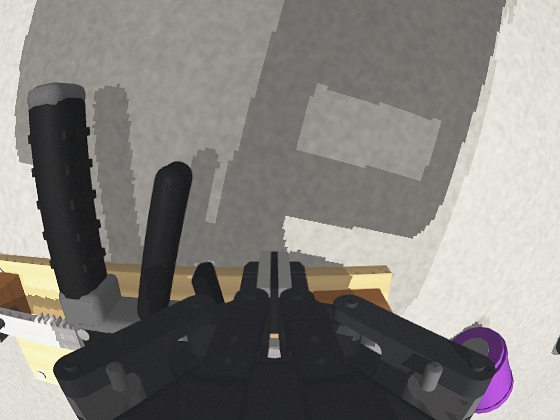

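The lever tab (208,285) lies between the trigger and the shut fingers at (270,280). I'll push it towards -x.

Request:
move_arm --deltas '[{"slide": [-0.5,0,-0.2],"dr": [0,0,0],"hand": 1},{"slide": [-1.0,0,-0.2],"dr": [0,0,0],"hand": 1},{"slide": [-1.5,0,-0.2],"dr": [0,0,0],"hand": 1},{"slide": [-2.0,0,-0.2],"dr": [0,0,0],"hand": 1},{"slide": [-2.5,0,-0.2],"dr": [0,0,0],"hand": 1}]'

```text
clock: 15.38
eef_pos: [0.5727, 0.0104, 0.0389]
eef_rot: [-0.435, 0.436, 0.559, -0.556]
wrist_force: [-2.0, 7.4, 3.6]
opening: -0.0
```

```bash
python3 st.py
```

```text
t 15.38 loc [52.7 36.4 38.9] F [7.7 0.1 3.6] slide [-0.78  0.28  3.86] dr [ 0.2 -0.   0.1] open -0.0 wp [ 0.537 -0.006  0.036]
```

Request:
move_arm --deltas '[{"slide": [-0.5,0,0],"dr": [0,0,0],"hand": 1},{"slide": [-1.0,0,0],"dr": [0,0,0],"hand": 1}]'

```text
clock: 15.62
eef_pos: [0.575, 0.0013, 0.0393]
eef_rot: [-0.436, 0.435, 0.559, -0.555]
wrist_force: [-0.8, 7.5, 0.1]
opening: 0.0
```

```bash
python3 look.py 17
```

```text
t 15.62 loc [43.3 36.4 39.3] F [ 7.4 -1.   0.1] slide [0.16 0.31 3.87] dr [ 0.2 -0.   0.2] open 0.0 wp [ 0.537 -0.006  0.036]
```

View pics/t17c.png

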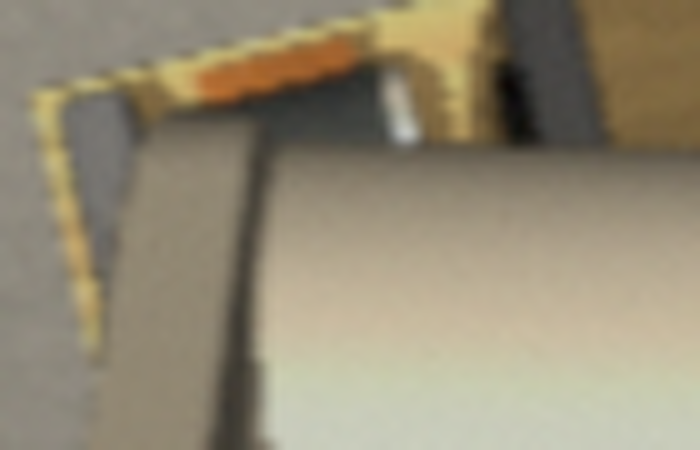

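The head slides freely and has gone about 20 mm back at 7.5 N. Continuing.

Request:
move_arm --deltas '[{"slide": [-0.5,0,0],"dr": [0,0,0],"hand": 1},{"slide": [-1.0,0,0],"dr": [0,0,0],"hand": 1},{"slide": [-1.5,0,0],"dr": [0,0,0],"hand": 1},{"slide": [-2.0,0,0],"dr": [0,0,0],"hand": 1},{"slide": [-2.5,0,0],"dr": [0,0,0],"hand": 1},{"slide": [-3.0,0,0],"dr": [0,0,0],"hand": 1},{"slide": [-3.5,0,0],"dr": [0,0,0],"hand": 1}]'

```text
clock: 16.55
eef_pos: [0.5833, -0.0326, 0.0394]
eef_rot: [-0.436, 0.435, 0.559, -0.555]
wrist_force: [0.0, 6.9, -1.0]
opening: 0.0003
```

```bash
python3 st.py
```

```text
t 16.55 loc [ 8.4 36.6 39.4] F [ 6.7 -1.7 -1. ] slide [3.65 0.34 3.85] dr [ 0.2 -0.1  0.3] open 0.0 wp [ 0.537 -0.006  0.036]
```

Request:
move_arm --deltas '[{"slide": [-0.3,0,0],"dr": [0,0,0],"hand": 1},{"slide": [-0.6,0,0],"dr": [0,0,0],"hand": 1}]'

```text
clock: 16.8
eef_pos: [0.5843, -0.0378, 0.0395]
eef_rot: [-0.437, 0.435, 0.559, -0.555]
wrist_force: [-0.9, 7.5, -2.3]
opening: -0.0004
```

```bash
python3 st.py
```

```text
t 16.8 loc [ 3.2 36.8 39.5] F [ 7.5 -0.9 -2.3] slide [4.18 0.36 3.83] dr [ 0.2 -0.1  0.3] open -0.0 wp [ 0.537 -0.006  0.036]
```

Request:
move_arm --deltas '[{"slide": [-0.3,0,0],"dr": [0,0,0],"hand": 1},{"slide": [-0.6,0,0],"dr": [0,0,0],"hand": 1}]'

```text
clock: 17.05
eef_pos: [0.5853, -0.043, 0.0396]
eef_rot: [-0.437, 0.434, 0.559, -0.554]
wrist_force: [-0.8, 7.2, -0.6]
opening: -0.0002
```

```bash
python3 st.py
```

```text
t 17.05 loc [-2.1 37.1 39.6] F [ 7.2 -1.  -0.6] slide [4.7  0.39 3.8 ] dr [ 0.2 -0.1  0.4] open -0.0 wp [ 0.537 -0.006  0.036]
```

Request:
move_arm --deltas '[{"slide": [-0.2,0,0],"dr": [0,0,0],"hand": 1},{"slide": [-0.3,0,0],"dr": [0,0,0],"hand": 1}]'

```text
clock: 17.3
eef_pos: [0.5854, -0.0447, 0.0397]
eef_rot: [-0.438, 0.434, 0.559, -0.554]
wrist_force: [-0.9, 14.2, -1.8]
opening: 0.0
```

```bash
python3 st.py
```

```text
t 17.3 loc [-3.8 37.4 39.7] F [14.  -2.5 -1.8] slide [4.86 0.41 3.78] dr [ 0.1 -0.2  0.6] open 0.0 wp [ 0.537 -0.006  0.036]
```

The force doubles at x = -3.8 mm, which fits the stop pin (about -3 expected). One firm nudge, then withdraw and check.

Request:
move_arm --deltas '[{"slide": [-0.2,0,0],"dr": [0,0,0],"hand": 1},{"slide": [-0.2,0,0],"dr": [0,0,0],"hand": 1}]'

```text
clock: 17.55
eef_pos: [0.5851, -0.045, 0.0397]
eef_rot: [-0.44, 0.433, 0.559, -0.553]
wrist_force: [-1.9, 13.5, -0.3]
opening: -0.0
```

```bash
python3 st.py
```

```text
t 17.55 loc [-4.  37.8 39.7] F [13.6 -1.4 -0.3] slide [4.88 0.43 3.74] dr [ 0.1 -0.2  0.7] open -0.0 wp [ 0.537 -0.006  0.036]
```

Request:
move_arm --deltas '[{"slide": [1.5,0,0],"dr": [0,0,0],"hand": 1},{"slide": [4,0,0.3],"dr": [0,0,0],"hand": 1},{"slide": [5,-2,0.5],"dr": [0,0,0],"hand": 1},{"slide": [5,-8,0.5],"dr": [0,0,0],"hand": 1},{"slide": [9,-12,4],"dr": [0,0,0],"hand": 1},{"slide": [15,-12,10],"dr": [0,0,0],"hand": 1},{"slide": [21,-12,14],"dr": [0,0,0],"hand": 1},{"slide": [21,-12,14],"dr": [0,0,0],"hand": 1}]'

```text
clock: 18.55
eef_pos: [0.3973, 0.125, 0.1637]
eef_rot: [-0.439, 0.433, 0.56, -0.553]
wrist_force: [0.4, 0.1, 0.3]
opening: 0.0001
```

```bash
python3 - <<'E'
from h import *
plan([45,75,36])
s=snap('top','t18'); im=cv2.imread('pics/t18.png'); cv2.imwrite('pics/t18c.png',cv2.resize(im[140:255,225:370],None,fx=5.2,fy=5.2,interpolation=cv2.INTER_CUBIC))
s=snap('side','s18')
im=cv2.imread('pics/s18.png'); cv2.imwrite('pics/s18c.png',cv2.resize(im[120:300,180:400],None,fx=3.3,fy=3.3,interpolation=cv2.INTER_CUBIC))
E
```

```text
t 18.55 loc [206.3 178.9 163.7] F [ 0.  -0.4  0.3] slide [-16.26  12.6  -10.4 ] dr [ 0.2 -0.2  0.7] open 0.0 wp [ 0.537 -0.006  0.036]
```

View pics/t18c.png

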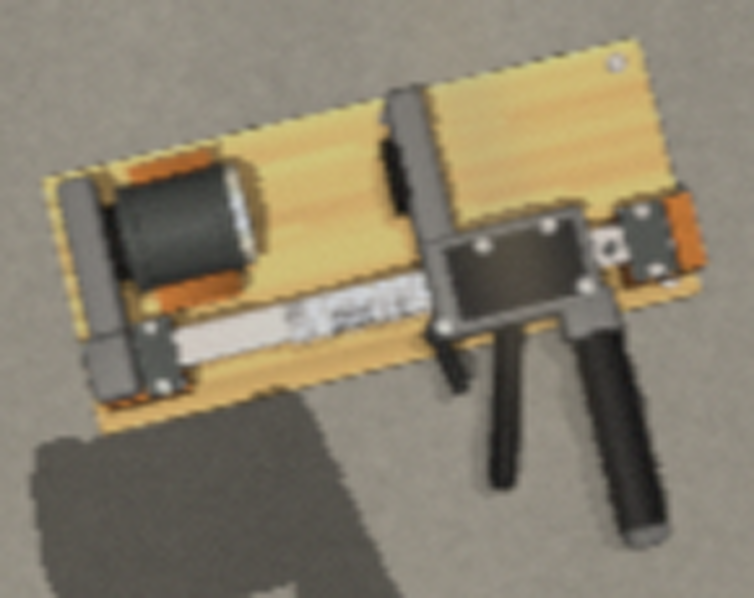

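View pics/s18c.png

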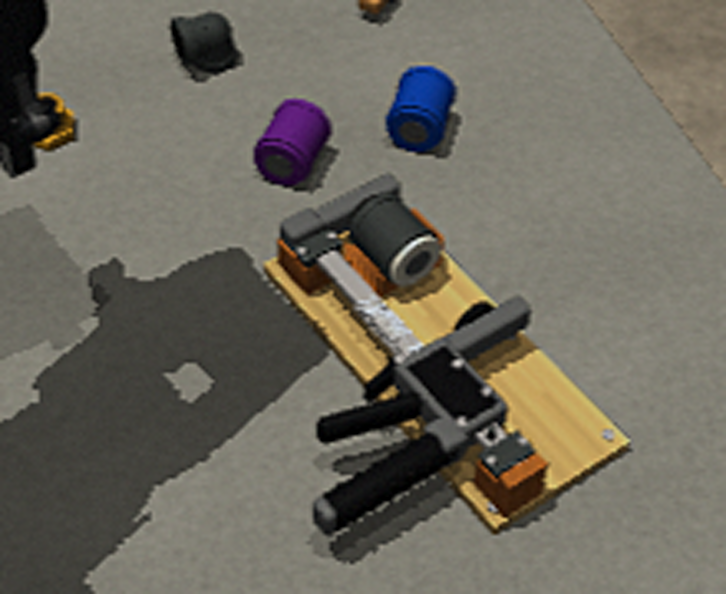

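```bash
python3 - <<'E'
from h import *
a=np.load('pics/t15.npz');b=np.load('pics/t18.npz'); o,C=frame()
L=lambda d,p,z:C.inv().apply(onz(d,*c2p(*p),z)-o)*1000
for p,q in [((340,280),(483,245)),((443,320),(587,286)),((405,260),(548,226)),((255,125),(398,92)),((300,358),(444,326))]: print(L(a,p,.06)-L(b,q,.06))
print(L(b,(590,245),.059),L(b,(610,248),.065))
im=cv2.imread('pics/t18.png'); cv2.imwrite('pics/pin.png',cv2.resize(im[170:215,310:370],None,fx=12,fy=12,interpolation=cv2.INTER_CUBIC))
E
```

```text
[65.48546458  0.63119346  0.        ]
[65.67564921  0.09393631  0.        ]
[65.39088207  0.19607252  0.        ]
[65.65139795 -0.24285946  0.        ]
[65.46093001 -0.7724044   0.        ]
[-90.51097308  -3.82823594  59.        ] [-9.79682111e+01  4.71879995e-02  6.50000000e+01]
```

View pics/pin.png

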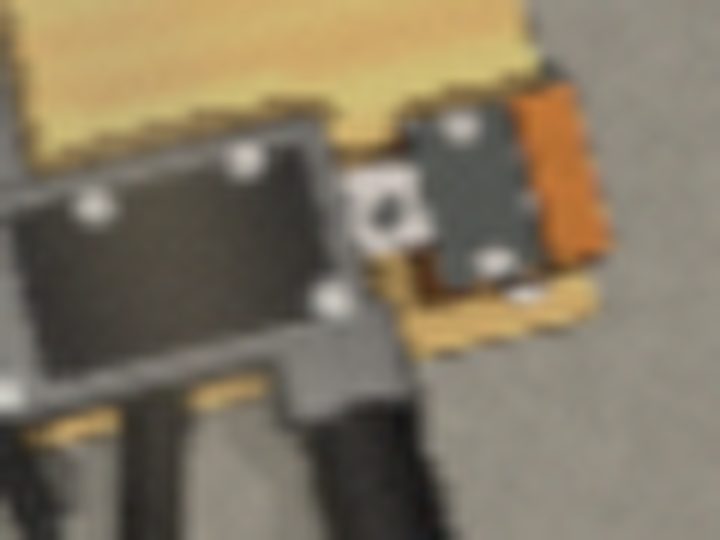

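The head has travelled back 65.5 mm, which matches home to stop. The lever and trigger are let go, the plug is flush, and the arm is clear with about 0 N on the wrist. Handing in.

```bash
python3 -c "
from station import env
print(env.sign_off())"
```

```text
the job is handed in; nothing more can be done
None
```

The plug is pressed home and the clamp is fully open again. I handed the job in at about 18.6 s of the 54 s allowed; no verdict was reported.

- **Pressing:** I pushed the trigger alone with the shut fingers for five strokes and stopped when it bottomed. The force was 13.7 N with no further travel, against about 10 N while the plug was sliding in. The first stroke, with the jaw still clear of the plug, reached 28 N against the trigger's end stop. The later strokes ended between 10 and 14 N.
- **Releasing:** I then pushed the release lever, and the head slid back at about 7.5 N until the stop raised the force to 14 N.
- **Last checks:**
  - The top and side views show the flange flat on the coupling, and the coupling lying in its V rest.
  - The trigger and lever look let go, and the arm is clear with about 0 N on the wrist.
  - The head moved back 65.4–65.7 mm, matching the 65.5 mm from home to stop.
- **Disagreement:** in the top view the housing edge appears about 7 mm short of the stop pin. I trusted the measured travel and the force rise over that.
- **Not measured:** I judged the coupling's pose and the elbow, bushing and nipple by eye only, and the nipple was not in the last crops. I never moved near those three at bench height.

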